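# Wind the rack feeder home and hold its locking pin through both eyes

### The job

The sample-rack feeder is to be locked for service: wind its crank clockwise (seen from above), more than a full turn, until the carriage is fully home against its stop and its eye stands right above the fixed lower eye. Then take the locking pin by its head out of its holder, pass it tip first straight down through the upper eye and on through the lower one, and finish while still holding it there upright, its tip showing beneath the lower eye but never touching the base plate, ready for a colleague to clip it. Move the carriage only by its crank, and leave the bottle, the cup and the tube rack where they stand.

Things in the scene. Friction and masses are not known exactly. Their poses are not given: they have to be found in the camera images.
- feeder: White base plate of a sample-rack feeder, fixed to the bench; 170 mm (its x) by 300 mm (its y), 10 mm thick, plate top at height 10 mm. Origin: on the bench; the lower eye lies at x 0, y -80 mm and the crank tower at x 0, y +85 mm in its frame; two rails run along its y, over x 55 to 95 mm, up to 88 mm high. Nothing on it reaches above 130 mm, the crank (up to 181 mm) excepted. Its yaw varies.
- carriage: Aluminium carriage on the rails, with a small white tray and two grey capped tubes on the +x side of the eye (up to 127 mm high). It slides along the feeder's y, 8 mm per radian of crank; home is at its -y end against a stop. Origin: on the bench straight below its eye (the upper eye), axes as the feeder's.
- upper_eye (a point): Upper eye: round through hole of 16 mm diameter in a flat 44 x 44 x 15 mm aluminium lug on the carriage. This point is the centre of its mouth on the top face, height 120 mm; the hole runs straight down to height 105 mm. It moves with the carriage.
- lower_eye (a point): Lower eye: the same 16 mm hole in a fixed 44 x 44 x 15 mm aluminium lug. This point is the centre of its mouth on the top face, height 70 mm; the hole ends at height 55 mm, with 45 mm of free space down to the base plate (height 10 mm). When the carriage is home both eyes are in line on one vertical axis, with 35 mm between them.
- crank (a joint): Angle of the crank in rad, about the vertical: how much is still to be wound. 0 = home, at a hard stop; it grows counter-clockwise seen from above and starts between 6.8 and 10.5. Winding clockwise seen from above brings it down to 0 and the carriage home. It stays where it is left (about 2 N at the knob turns it).
- crank_axis (a point): Point on the crank's vertical axis at the height of the knob's middle, 158 mm; fixed, axes as the feeder's. At home the crank arm points along the feeder's +x.
- knob (a point): Black round upright knob on the end of the crank arm, 22 mm diameter, 44 mm high (137 to 181 mm), spinning freely on its own axis, 40 mm from the crank axis. This point is its centre, height 159 mm. The dark steel crank arm under it has its top at height 136 mm.
- pin_head (a point): Locking pin: plain steel, 180 mm long, about 0.2 kg, standing upright in the holder: a round head of 20 mm diameter, 30 mm long, on a straight shaft of 12 mm diameter. This point is the centre of the head, 165 mm above the tip (height 177 mm in the holder); z runs along the pin from tip to head.
- pin_tip (a point): Lower end of the pin, on its axis; the last 8 mm taper from 12 to 6 mm diameter.
- holder: Grey plastic block 56 x 56 x 60 mm, fixed to the bench, with a 48 mm deep, 13.8 mm wide hole in the middle of its top in which the pin stands. Origin: centre of its underside.
- bottle: Bystander: white reagent bottle, 56 mm diameter, 110 mm tall, standing loose. Origin: centre of its underside.
- cup: Bystander: amber specimen cup with a white lid, 52 mm diameter, 70 mm tall, loose. Origin: centre of its underside.
- tube_rack: Bystander: white tube rack 50 x 110 x 45 mm with eight glass tubes, 85 mm tall over all, loose. Origin: centre of its underside.
There are look-alikes about, which are no part of the job. Of the things shaped like the part that bears pin_head, the bare steel one is meant.

How it is judged (in metres and radians):
On the way, in this order (a step that is already met when the one before it is completed fails the run):
1. the crank is wound fully home, the pin still in its holder (value of joint crank below 0.15 rad and horizontal distance between pin_tip and holder below 0.02 m), for 0.1 s.
2. the held pin's tip has passed down into the upper eye (value of joint crank below 0.15 rad and contact force between the fingers and pin above 1 N and horizontal distance between pin_tip and upper_eye below 0.006 m and height (world z) of pin_tip below 0.115 m), for 0.1 s.
At the end, for the whole second after the job is handed in: The crank is within 0.15 rad of home; the pin, gripped by the fingers (more than 1 N) and still, is upright within 0.1 rad and spans both eyes: its tip is within 5 mm of the lower eye's axis, at least 4 mm beneath the lower eye and at least 3 mm above the base plate (value of joint crank below 0.15 rad and contact force between the fingers and pin above 1 N and horizontal distance between pin_tip and lower_eye below 0.005 m and horizontal distance between pin_head and upper_eye below 0.01 m and height (world z) of pin_tip between 0.013 and 0.051 m and angle between pin_head's own z axis and vertical below 0.1 rad and linear speed of pin below 0.02 m/s); the arm keeps its last pose, push and grip.
It fails at once if the pin is let down on to the base plate (height (world z) of pin_tip below 0.0112 m and horizontal distance between pin_tip and lower_eye below 0.03 m).
It fails at once if the carriage is pushed by the robot instead of by its crank (contact force between any of the fingers, the arm and carriage above 4 N).
It fails at once if the bottle is moved or knocked over (distance of bottle from where it was at the start of the episode above 0.03 m or angle between bottle's own z axis and vertical above 0.5 rad).
It fails at once if the cup is moved or knocked over (distance of cup from where it was at the start of the episode above 0.03 m or angle between cup's own z axis and vertical above 0.5 rad).
It fails at once if the tube rack is moved or knocked over (distance of tube_rack from where it was at the start of the episode above 0.03 m or angle between tube_rack's own z axis and vertical above 0.5 rad).
It also fails if it takes over 67 s, if anything falls off the work surface, if the arm or the gripper's body presses on something with over 40 N, if the wrist force passes 120 N, or if a joint passes its speed limit or range.

### The arm

A 6-joint arm with a two-finger parallel gripper is mounted at the origin on the work surface. World frame = base frame: x ahead of the robot, y to its left, z up, the work surface at z = 0. Lengths are in mm, angles in rad, forces in N, time in s.
With the tool pointing down it reaches from about 350 to 775 mm from the base axis. Payload 7.3 kg.
Tool frame: the origin (TCP) lies between the finger pads; the fingertips stand 8 mm ahead of it and the grasp point (between the pads) lies 11 mm behind it; z points along the fingers, y is the line along which they close (so a half turn about z gives the same grasp; the last joint's range is limited). The gripper opens to 92 mm and grips with 3 to 60 N. Pads are 19 mm wide; open, the fingers measure 130 mm over their backs; the gripper's body (75 mm by 190 mm) begins 47 mm behind the grasp point.
Start: joints at [1.005, 0.342, 1.524, -0, 1.275, -0.146], TCP at [213.966, 479.44, 234.741] pointing down, gripper open.
Joint ranges: [-2.53, 2.53], [-0.77, 2.02], [0.04, 2.7], [-1, 4.14], [0.28, 2.66], [-3.11, 3.11]. Speed limits (rad/s): [2.57, 2.57, 3.14, 3.14, 3.14, 3.14].

### API

Orientations are given as a unit quaternion [w, x, y, z].
In Python, from station import move_pose, move_straight, movej, gripper_open, close_gripper, dwell, ik, read_state, get_image, PlanningError, close_job, look_for gives the robot as it stands. Calls block until the motion is done:
- move_pose(position, orientation): joint-space move of the TCP to a pose.
- move_straight(position, orientation=None, feed=150, guard=None): straight line of the TCP; orientation=None keeps the orientation; feed is the mean speed in mm/s. With guard (N) it stops when the force on the tool has changed by that much, and returns True; else False.
- movej(angles): joint-space move.
- gripper_open() and close_gripper(f_grip=None): open the fingers fully, or close them until they stop; f_grip is the grip in N (None keeps the last).
- dwell(seconds).
- ik(position, orientation): joint angles nearest the present ones, or None.
- read_state(): the state.
- get_image(name): name is "scene" or "top" or "wrist"; returns a dict with "color" (384x512x3 uint8, red, green, blue), "z_map" (384x512 float32, mm along the optical axis (not along the pixel's ray), 0 where there is no reading), "fx", "fy", "cx", "cy" (pixels), "dist_coeffs" ([k1, k2, p1, p2, k3] as OpenCV has them; the pictures are not rectified), "pose" (4x4, takes a point from camera to world coordinates); the wrist camera has in their place "T_tool_cam" (4x4, takes a point from camera to tool coordinates, whose origin is the TCP and whose axes are the flange's). Camera axes: x right, y up, looking along -z (the intrinsics and any distortion apply to the point x, -y, -z); pixel columns grow to the right and rows downward; lengths in mm; the calibration is good to about 2 mm. A picture is of the moment at which its call begins: read the wrist's pose just before it.
A pose or a line that the arm cannot do raises PlanningError and nothing moves.
- close_job(): hands the job in; it is judged then, once.
Trained networks look in the newest picture that a camera, given by its name, has taken for a name from the list of things; names that differ only in an ending like _2 or _b are one class to them, and where a whole thing is asked for, a point or a joint stands for the part that bears it (a point fixed in the world has none). Each returns a list of dicts, best first, with "confidence" (0 to 1); they miss things now and then, are a little off and sometimes report something else, mostly with a low value. They report only what shows in the picture. A call takes as long as a camera call. They do not tell look-alikes from the thing itself.
- look_for(camera, thing): "point" ([x, y, z] in mm, in world coordinates, good to about 4 mm: the middle of the surface that is visible of it).
The state is a dict: "time_s": time; "joint_positions": joint angles; "dq": joint speeds; "joint_torque": joint torques, N m; "eef_pos": TCP position; "tcp_rot": TCP orientation; "ft_force": force on the tool from outside, world axes, zero at the start; "wrist_torque": the same for the moment, N m; "grip_width": finger opening in mm; "gripper_force": force on a finger pad.
Only numpy, scipy, OpenCV 4.12 (cv2) and the standard library are available. Lean on these libraries where they do the work, as an engineer would, in place of code of your own. Each camera call takes 0.05 s, during which the arm holds its last target. There are 200 camera calls.

## Working session

There is one attempt and no reset: what is moved stays moved. The work goes in short steps, each a Python script; the robot and the scene stay as the last script left them, time stands still between calls to the robot, and variables do not carry over. Pictures are saved under pics/ and viewed, at most 10 in all, crops included, and the job is handed in when it is done.

```bash
mkdir -p pics; ls; cat > h.py <<'E'
import numpy as np, cv2
from station import *
def cloud(im,T=None):
    z=im["z_map"]; h,w=z.shape
    K=np.array([[im["fx"],0,im["cx"]],[0,im["fy"],im["cy"]],[0,0,1]],float)
    u,v=np.meshgrid(np.arange(w),np.arange(h))
    p=cv2.undistortPoints(np.stack([u,v],-1).reshape(-1,1,2).astype(float),K,np.array(im["dist_coeffs"],float)).reshape(h,w,2)
    c=np.stack([p[...,0]*z,-p[...,1]*z,-z,np.ones_like(z)],-1)
    P=(c@np.array(T if T is not None else im["pose"]).T)[...,:3]
    P[z==0]=np.nan
    return P
def save(im,n): cv2.imwrite("pics/"+n,im["color"][...,::-1])
E
python3 - <<'E'
from h import *
for c in ("top","scene"):
    im=get_image(c); save(im,c+"1.png"); np.save(c+".npy",cloud(im)); print(c,np.array(im["pose"]).round(2).tolist(),im["dist_coeffs"])
    for t in ("feeder","carriage","upper_eye","lower_eye","knob","pin_head","holder","bottle","cup","tube_rack"):
        print(t,[(np.round(d["point"]).tolist(),round(d["confidence"],2)) for d in look_for(c,t)[:4]])
print(read_state())
E
```

```text
pics
top [[0.0, 0.99, -0.12, 496.57], [-1.0, -0.0, -0.01, 73.16], [-0.01, 0.12, 0.99, 1064.14], [0.0, 0.0, 0.0, 1.0]] [-0.0589743  0.         0.         0.         0.       ]
feeder [([544.0, 69.0, 9.0], 0.98)]
carriage [([571.0, 61.0, 106.0], 0.87)]
upper_eye [([570.0, 62.0, 105.0], 0.67), ([516.0, 188.0, 181.0], 0.17)]
lower_eye [([551.0, 66.0, 10.0], 0.77), ([530.0, 176.0, 140.0], 0.56)]
knob [([516.0, 188.0, 182.0], 0.63)]
pin_head [([522.0, -304.0, 160.0], 0.71)]
holder [([472.0, -225.0, 54.0], 0.77)]
bottle [([614.0, -218.0, 75.0], 0.94)]
cup [([801.0, -7.0, 71.0], 0.72), ([467.0, -236.0, 171.0], 0.58)]
tube_rack [([540.0, 434.0, 48.0], 0.56)]
scene [[-0.27, -0.68, 0.68, 1239.88], [0.96, -0.2, 0.18, 255.44], [0.02, 0.7, 0.71, 801.78], [0.0, 0.0, 0.0, 1.0]] [0.02922296 0.         0.         0.         0.        ]
feeder [([578.0, 80.0, 57.0], 0.72)]
carriage [([576.0, 64.0, 104.0], 0.76)]
upper_eye [([580.0, 64.0, 101.0], 0.74), ([578.0, 84.0, 56.0], 0.4)]
lower_eye [([583.0, 83.0, 55.0], 0.73)]
knob [([527.0, 186.0, 165.0], 0.7)]
pin_head [([526.0, -306.0, 127.0], 0.56), ([477.
[... 250 characters left out ...]
': 1.1, 'joint_positions': array([ 1.00499770e+00,  3.42019916e-01,  1.52408168e+00,  2.39674381e-05,
        1.27541073e+00, -1.46011748e-01]), 'dq': array([-0.00077207, -0.00010471,  0.00089839,  0.00107007,  0.0006023 ,
       -0.00058887]), 'joint_torque': array([ 6.51681785e-04, -4.31139493e+01, -2.44478595e+01,  7.19396118e-02,
        4.82020585e-02,  5.10374463e-06]), 'eef_pos': array([213.96415303, 479.44779716, 234.73656851]), 'tcp_rot': array([3.24877081e-06, 2.08359092e-01, 9.78052395e-01, 4.16429281e-05]), 'ft_force': array([-0.16608565,  0.32640587,  0.78331139]), 'wrist_torque': array([0.02912675, 0.01931135, 0.04006038]), 'gripper_force': 0.0, 'grip_width': 91.93816217868202}
```

View pics/top1.png

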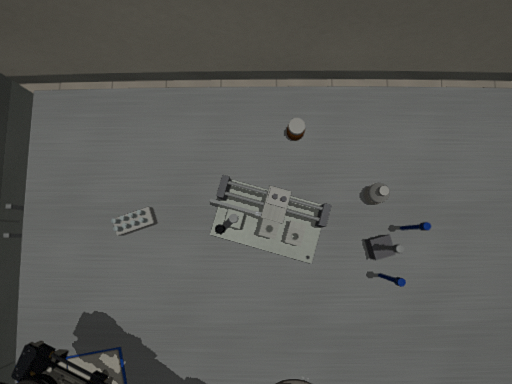

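View pics/scene1.png

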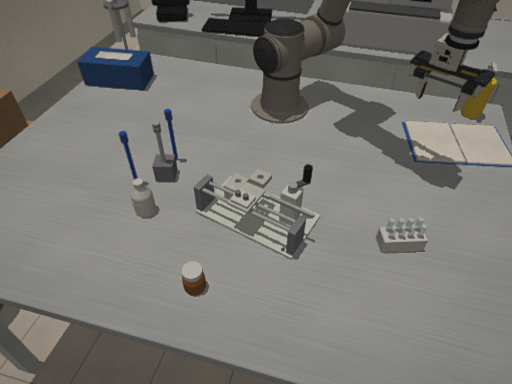

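The top view shows the feeder in the middle with its knob at (220,229), upper lug at (270,229), lower lug at (296,237) and rails on the +x side. The bare steel pin is in the holder at about (384,247), with two blue look-alikes at either side.

```bash
cat >> h.py <<'E'
def down(a): return [0,np.cos(a/2),np.sin(a/2),0]
def Rq(q):
    from scipy.spatial.transform import Rotation as R
    return R.from_quat([q[1],q[2],q[3],q[0]]).as_matrix()
def wrist(n=None):
    s=read_state(); im=get_image("wrist")
    T=np.eye(4); T[:3,:3]=Rq(s["tcp_rot"]); T[:3,3]=s["eef_pos"]
    im["pose"]=T@np.array(im["T_tool_cam"])
    if n: save(im,n)
    return im,cloud(im)
def box(P,lo,hi):
    Q=P.reshape(-1,3); return Q[np.all((Q>lo)&(Q<hi),1)]
E
python3 - <<'E'
from h import *
P=np.load("top.npy")
for n,lo,hi in [("plate",(400,-150,5),(700,250,15)),("lug70",(450,-80,64),(560,150,76)),("lug120",(450,-20,114),(590,150,126)),("knob",(480,150,172),(570,240,195)),("pins",(380,-330,150),(560,-180,215))]:
    Q=box(P,lo,hi); r=cv2.minAreaRect(Q[:,:2].astype(np.float32)); print(n,len(Q),np.round(Q.mean(0)),r)
im=get_image("wrist"); print(np.array(im["T_tool_cam"]).round(2).tolist(),im["fx"],im["fy"],im["cx"],im["cy"],im["dist_coeffs"])
for z in (450,400,350):
    print(z, ik([540,85,z],down(1.57)))
E
```

```text
plate 3589 [529.  67.  10.] ((549.2880859375, 50.682861328125), (383.0849609375, 298.1275329589844), 88.14373779296875)
lug70 365 [509.  -1.  70.] ((515.3736572265625, 34.639427185058594), (214.4125213623047, 84.99730682373047), 89.89420318603516)
lug120 392 [529.  83. 119.] ((554.4616088867188, 91.9608383178711), (114.55950164794922, 99.22882843017578), 73.88612365722656)
knob 66 [517. 187. 180.] ((517.76220703125, 187.1060333251953), (19.076173782348633, 19.88544464111328), 0.0795968547463417)
pins 259 [ 460. -263.  178.] ((465.3807678222656, -259.337158203125), (58.992523193359375, 167.4981231689453), 62.44108200073242)
[[-0.0, 0.95, 0.3, 82.24], [1.0, -0.0, 0.0, 0.96], [0.0, 0.3, -0.95, -150.38], [0.0, 0.0, 0.0, 1.0]] 302.8353149404669 302.8353149404669 252.93186423617811 191.10360097037633 [-0.04717884  0.          0.          0.          0.        ]
450 [ 1.59066833e-02  3.28423711e-01  9.68139958e-01 -4.44089210e-16
  1.84502898e+00  1.67030101e-02]
400 [ 1.59066833e-02  3.19311335e-01  1.11241872e+00 -4.44089210e-16
  1.70986260e+00  1.67030101e-02]
350 [ 1.59066833e-02  3.24162769e-01  1.23651046e+00 -4.44089210e-16
  1.58091943e+00  1.67030101e-02]
```

```bash
python3 - <<'E'
from h import *
for i,a in enumerate((np.pi-.25,-.25)):
    move_pose([530,85,330],down(a)); dwell(0.2)
    im,P=wrist(f"w{i}.png"); np.savez(f"w{i}.npz",P=P,c=im["color"],pose=im["pose"]); 
    for t in ("upper_eye","lower_eye","knob","carriage"):
        print(t,[(np.round(d["point"]).tolist(),round(d["confidence"],2)) for d in look_for("wrist",t)[:2]])
    print(read_state()["time_s"],read_state()["eef_pos"].round(1))
E
python3 -c "
import cv2,numpy as np
cv2.imwrite('pics/w01.png',np.vstack([cv2.imread('pics/w0.png')[50:350],cv2.imread('pics/w1.png')[50:350]]))"
```

```text
upper_eye [([566.0, 62.0, 110.0], 0.78)]
lower_eye [([537.0, 70.0, 59.0], 0.9)]
knob [([516.0, 187.0, 178.0], 0.85), ([471.0, -233.0, 91.0], 0.33)]
carriage [([564.0, 61.0, 111.0], 0.77)]
3.4667 [530.   85.2 330. ]
upper_eye [([570.0, 56.0, 105.0], 0.87), ([523.0, 181.0, 181.0], 0.16)]
lower_eye [([561.0, 70.0, 86.0], 0.94), ([619.0, -220.0, 73.0], 0.6)]
knob [([522.0, 182.0, 180.0], 0.81)]
carriage [([561.0, 66.0, 88.0], 0.59), ([569.0, 60.0, 103.0], 0.57)]
6.5667 [530.  85. 330.]
```

View pics/w01.png

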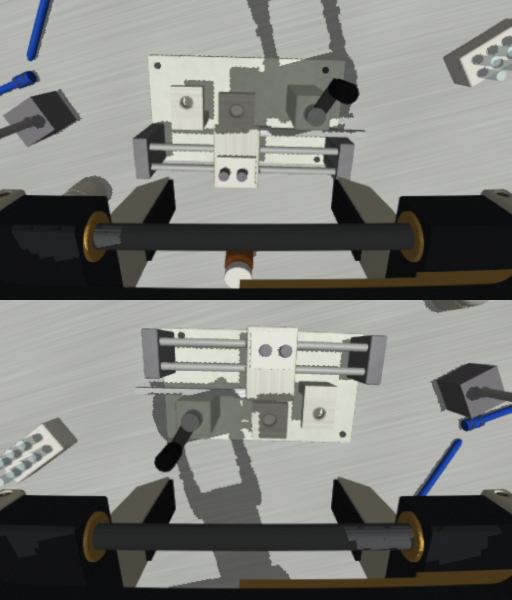

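Both wrist views show the two lugs with their holes: (186,152) and (237,161) in w0, (319,163) and (270,169) in w1. The knob top is at (343,142) in w0. I'll convert these with the known heights.

```bash
python3 - <<'E'
from h import *
for i in (0,1):
    d=np.load(f"w{i}.npz"); P=d["P"]; o=d["pose"][:3,3]
    px=dict(lower=[(186,152),(319,163)][i],upper=[(237,161),(270,169)][i])
    H=dict(lower=70,upper=120)
    for k,(u,v) in px.items():
        g=d["c"].astype(int).sum(2)
        # local refine: dark hole centroid is shadow-biased, so just use lug rectangle + ray
        # ray via neighbouring valid depth point
        q=P[v,u]; r=q-o; hit=o+r*(H[k]-o[2])/r[2]
        m=(abs(P[...,2]-H[k])<5)
        n,lab=cv2.connectedComponents(m.astype(np.uint8)); best=None
        for dl in ((0,0),(0,-12),(12,0),(-12,0)):
            l=lab[v+dl[1],u+dl[0]]
            if l: best=l;break
        Q=P[(lab==best)][:,:2] if best else np.zeros((1,2))
        z=P[lab==best][:,2].mean()
        print(i,k,"ray",hit.round(1),"rect",len(Q),z.round(1),cv2.minAreaRect(Q.astype(np.float32)))
    Q=box(P,(490,150,172),(560,230,190)); print("knob",len(Q),cv2.minEnclosingCircle(Q[:,:2].astype(np.float32)),np.median(Q,0).round(1))
    Q=box(P,(400,-150,6),(720,300,14)); m=np.zeros(P.shape[:2],np.uint8)
    m=((abs(P[...,2]-10)<3)&(d["c"].min(2)>190)).astype(np.uint8); n,lab,st,_=cv2.connectedComponentsWithStats(m); l=1+st[1:,4].argmax()
    print("plate",cv2.minAreaRect(P[m>0][:,:2].astype(np.float32)))
    Q=box(P,(440,-280,55),(520,-190,65)); print("holder",len(Q),cv2.minAreaRect(Q[:,:2].astype(np.float32)) if len(Q) else 0)
    Q=box(P,(430,-280,155),(530,-190,200)); print("pin",len(Q),np.median(Q,0) if len(Q) else 0)
Q=box(np.load("top.npy"),(440,-270,170),(500,-200,192)); print("pintop",len(Q),Q.mean(0),Q.min(0),Q.max(0))
E
```

```text
0 lower ray [ 4.996e+02 -3.000e-01  7.000e+01] rect 1326 70.3 ((508.1309814453125, -1.9022407531738281), (44.70181655883789, 60.55643844604492), 74.64232635498047)
0 upper ray [519.5  69.3 120. ] rect 1197 120.3 ((519.8583374023438, 67.6577377319336), (43.28048324584961, 44.37763595581055), 73.76380157470703)
knob 418 ((517.6409912109375, 187.3324432373047), 11.04442024230957) [516.8 186.3 181.2]
plate ((545.9277954101562, 68.61421203613281), (296.820068359375, 168.6912841796875), 74.20513916015625)
holder 1266 ((470.5940856933594, -237.64181518554688), (56.41316223144531, 57.97257614135742), 13.554681777954102)
pin 0 0
1 lower ray [500.5  -1.1  70. ] rect 1332 70.5 ((507.5654602050781, -2.074787139892578), (44.67863845825195, 60.78446960449219), 73.97425079345703)
1 upper ray [521.3  66.6 120. ] rect 1179 120.5 ((519.4736938476562, 68.45967864990234), (43.88405227661133, 44.53474807739258), 74.92852020263672)
knob 344 ((517.9500122070312, 186.83230590820312), 11.059268951416016) [519.2 185.1 181.3]
plate ((545.5256958007812, 69.58260345458984), (298.72979736328125, 168.5126953125), 74.1746826171875)
holder 1360 ((470.3813781738281, -237.84925842285156), (57.49734878540039, 57.478370666503906), 14.878316879272461)
pin 0 0
pintop 55 [ 469.54901657 -235.42705765  185.89244416] [ 460.82545176 -247.27192358  170.07242861] [ 477.30740193 -229.17957965  191.99639341]
```

```bash
cat >> h.py <<'E'
YAW=-np.radians(15.8)
EX=np.array([np.cos(YAW),np.sin(YAW)]); EY=np.array([-np.sin(YAW),np.cos(YAW)])
LE=np.array([500.1,-0.5]); AX=LE+165*EY
def kn(th): return AX+40*(np.cos(th)*EX+np.sin(th)*EY)
def st(m=""):
    s=read_state(); print(m,round(s["time_s"],2),s["eef_pos"].round(1),"F",s["ft_force"].round(1),"T",s["wrist_torque"].round(2),"grip",round(s["grip_width"],1),round(s["gripper_force"],1)); return s
E
python3 - <<'E'
from h import *
q=down(-.25); k=[517.8,187.1]; print(AX,kn(8.878))
move_pose([*k,230],q); print(move_straight([*k,151],feed=120,guard=15)); st("down")
close_gripper(12); st("grip")
ths=np.linspace(8.878,0,22)[1:]
for j,th in enumerate(ths):
    g=move_straight([*kn(th),151],feed=70,guard=30 if j<18 else 20)
    if j%3==0 or j>17 or g: st(f"{th:.2f} {g}")
    if g: break
E
```

```text
[545.02624076 158.26596893] [517.81176432 187.58102091]
False
down 8.0 [518.6 186.9 152. ] F [-0.1  0.4  0.9] T [0.01 0.19 0.05] grip 91.7 0.0
grip 9.09 [517.9 186.9 151. ] F [ 0.4 -1.1 -0.1] T [-0.16  0.11 -0.01] grip 21.6 12.0
8.46 False 9.48 [533.2 195.9 151. ] F [ 2.8 -2.5 -0.9] T [-0.57 -0.29 -0.02] grip 21.9 12.0
7.19 False 10.66 [577.8 180.8 151. ] F [-2.4 -5.   2.1] T [-0.61  0.59 -0.  ] grip 21.7 12.0
5.92 False 11.83 [577.2 133.9 151. ] F [ 0.8 -3.9 -0.6] T [-0.5   0.07 -0.01] grip 21.7 12.0
4.65 False 13.01 [530.7 120.5 151. ] F [-4.8 -5.9  1.4] T [-0.88  0.79  0.  ] grip 21.4 12.0
3.38 False 14.18 [505.3 160.2 151. ] F [-2.4  2.9  1. ] T [0.34 0.64 0.02] grip 21.4 12.0
2.11 False 15.36 [535.1 196.4 151. ] F [ 2.9 -3.6 -0.7] T [-0.47 -0.29  0.01] grip 21.6 12.0
0.85 False 16.53 [578.9 179.2 151. ] F [-2.4 -3.9  0.5] T [-0.66  0.59  0.06] grip 21.6 12.0
0.42 False 16.93 [584.7 163.7 151. ] F [-1.4 -2.7  0.4] T [-0.38  0.58  0.02] grip 21.7 12.0
0.00 False 17.32 [583.6 146.9 151. ] F [ 0.1 -0.5 -1.1] T [-0.28  0.18  0.01] grip 21.7 12.0
```

Now I'll push a little further until the stop shows in the force, then release and look.

```bash
python3 - <<'E'
from h import *
for th in (-0.05,-.1,-.15,-.2):
    g=move_straight([*kn(th),151],feed=20,guard=10); st(f"{th} {g}")
    if g: break
gripper_open(); s=st(); p=s["eef_pos"]
move_straight([p[0],p[1],230],feed=150)
move_pose([520,60,330],down(-.25)); dwell(.15)
im,P=wrist("w2.png"); np.savez("w2.npz",P=P,c=im["color"],pose=im["pose"])
for H in (120,):
    m=(abs(P[...,2]-H)<5); n,lab,sts,_=cv2.connectedComponentsWithStats(m.astype(np.uint8))
    for l in range(1,n):
        if sts[l,4]>500: print(cv2.minAreaRect(P[lab==l][:,:2].astype(np.float32)))
Q=box(P,(520,100,172),(620,200,190)); print("knob",cv2.minEnclosingCircle(Q[:,:2].astype(np.float32)),kn(0))
cv2.imwrite("pics/w2c.png",cv2.resize(im["color"][60:260,180:420,::-1],None,fx=3,fy=3,interpolation=2)[:600,:800])
st()
E
```

```text
-0.05 False 17.57 [583.4 146.4 151. ] F [ 2.5  4.6 -3.2] T [ 0.59 -0.16 -0.02] grip 21.4 12.0
-0.1 False 17.82 [583.3 146.1 151.1] F [ 6.1 10.8 -5.6] T [ 1.58 -0.63 -0.03] grip 21.8 12.0
-0.15 False 18.07 [582.7 146.  151.1] F [ 7.6 18.4 -5.5] T [ 2.63 -0.82 -0.02] grip 21.6 12.0
-0.2 False 18.32 [581.7 145.5 151.1] F [ 6.7 22.9 -6.1] T [ 3.46 -0.78  0.04] grip 22.1 12.0
 19.5 [580.6 139.9 151. ] F [-0.2 -1.   0.5] T [-0.03  0.19  0.02] grip 91.4 0.0
((544.9321899414062, 158.05239868164062), (44.831092834472656, 44.16033935546875), 75.52986907958984)
((500.0491027832031, 0.1350860595703125), (44.53600311279297, 44.357147216796875), 74.00870513916016)
knob ((583.94091796875, 147.14361572265625), 11.210186004638672) [583.5149605  147.37475905]
 21.0 [520.   60.8 328. ] F [ 0.3 -0.2 -0.2] T [0.02 0.17 0.01] grip 91.9 0.0
```

View pics/w2c.png

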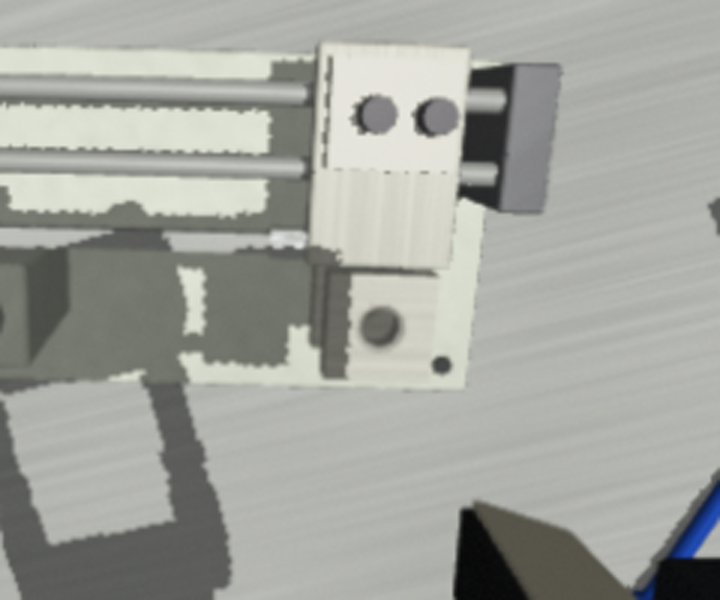

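Carriage is home: the upper lug's centre is at (500.0, 0.1), hole at crop (380,327), matching the lower eye's measured axis. Next is the pin.

```bash
python3 - <<'E'
from h import *
q=down(-.45)
move_pose([470,-237,330],q); dwell(.15)
im,P=wrist("w3.png")
Q=box(P,(430,-280,183),(520,-190,205)); c,r=cv2.minEnclosingCircle(Q[:,:2].astype(np.float32)); print(len(Q),c,r,Q.mean(0),np.median(Q[:,2]))
Q=box(P,(430,-290,55),(520,-180,65)); print("holder",cv2.minAreaRect(Q[:,:2].astype(np.float32)))
Q=box(P,(430,-280,80),(520,-190,150)); print("shaft",len(Q), Q.mean(0) if len(Q) else 0)
Q=box(P,(340,-360,70),(600,-100,240)); print("maxz around",Q[:,2].max())
np.savez("w3.npz",P=P)
st()
E
```

```text
339 (472.8169860839844, -240.51927185058594) 10.240518569946289 [ 473.78688161 -241.08760252  191.67417399] 192.28614235820697
holder ((469.9584655761719, -237.66555786132812), (56.383480072021484, 56.24292755126953), 14.763195037841797)
shaft 80 [ 476.05683445 -241.27059749  113.85509798]
maxz around 194.73907510772096
 22.35 [ 470.5 -235.9  330.1] F [-0.3 -0.4  0.5] T [ 0.02  0.21 -0.01] grip 91.8 0.0
```

View pics/w3.png

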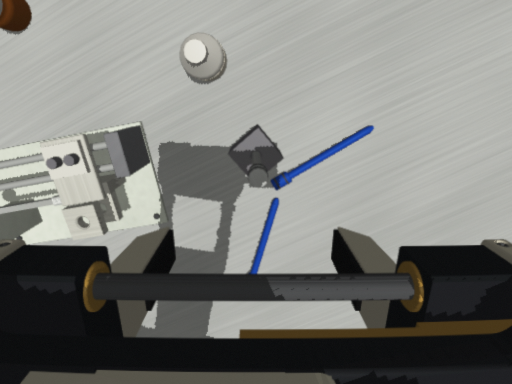

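The pin leans slightly in its holder: the head at (258,172) is about 4 mm off the holder centre. I'll grip it, lift it, and measure its tilt in the hand.

```bash
python3 - <<'E'
from h import *
q=down(-.45); c=[472.5,-240.2]
print(move_straight([*c,166],q,feed=130,guard=12)); st("dn")
close_gripper(40); st("grip")
print(move_straight([*c,230],feed=60,guard=25)); st("up")
move_straight([*c,320],feed=150); dwell(.2); s=st("up")
im,P=wrist("w4.png"); 
T=np.eye(4);T[:3,:3]=Rq(s["tcp_rot"]);T[:3,3]=s["eef_pos"]
L=(P-s["eef_pos"])@T[:3,:3]  # tool coords
np.savez("w4.npz",L=L,c=im["color"],cam=im["T_tool_cam"])
m=(abs(L[...,0])<25)&(abs(L[...,1])<20)&(L[...,2]>12)&(L[...,2]<165)
Q=L[m]; print(len(Q))
for z in range(10,165,15):
    k=Q[(Q[:,2]>=z)&(Q[:,2]<z+15)]
    if len(k): print(z,len(k),"x",k[:,0].mean().round(1),k[:,0].max().round(1),"y",k[:,1].min().round(1),k[:,1].max().round(1))
im=get_image("scene"); save(im,"s4.png"); np.save("s4.npy",cloud(im))
E
```

```text
False
dn 23.76 [ 472.9 -240.4  166.7] F [ 0.4 -0.1  0.6] T [ 0.02  0.13 -0.01] grip 91.9 0.0
grip 24.88 [ 472.5 -240.2  166. ] F [ 0.1 -0.2  0.5] T [-0.04  0.23 -0.02] grip 19.2 40.0
False
up 26.1 [ 472.3 -240.1  229.5] F [-0.6 -0.1 -2.8] T [ 0.05  0.22 -0.01] grip 19.0 40.0
up 27.05 [ 472.2 -240.   318.9] F [-0.4 -0.7 -2.3] T [-0.01  0.18  0.01] grip 19.2 40.0
826
10 154 x 4.6 6.2 y -7.1 4.7
25 150 x 4.2 5.9 y -7.0 4.6
40 119 x 3.9 5.6 y -7.1 4.8
55 101 x 3.6 5.3 y -7.0 4.6
70 80 x 3.3 4.8 y -6.6 4.8
85 69 x 3.0 4.5 y -6.9 4.4
100 59 x 2.6 4.0 y -7.0 4.6
115 48 x 2.4 3.7 y -6.6 4.7
130 44 x 2.0 3.3 y -6.8 4.3
145 2 x -0.1 2.2 y -6.9 1.2
```

View pics/w4.png

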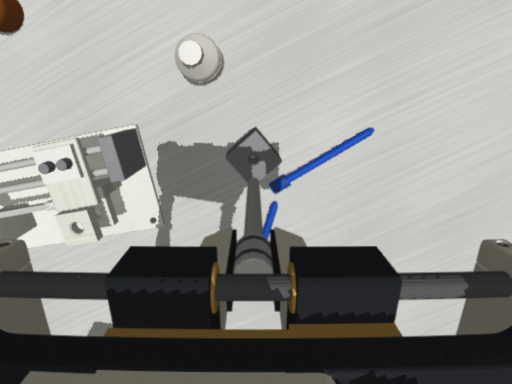

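```bash
python3 - <<'E'
from h import *
d=np.load("w4.npz"); L=d["L"]; 
for v in (165,180,195,210,225):
    r=L[v]; k=np.where((r[:,2]<160)&(abs(r[:,1])<25))[0]
    print(v,[(int(u),r[u].round(1).tolist()) for u in k[::max(1,len(k)//5)]], d["c"][v,240:268].sum(1).tolist())
print(d["cam"].round(3))
# scene camera: shaft fit in world
S=np.load("s4.npy"); Q=box(S,(440,-275,170),(510,-205,300)); 
for z in range(170,300,20):
    k=Q[(Q[:,2]>=z)&(Q[:,2]<z+20)]; print(z,len(k),k.mean(0).round(1) if len(k) else 0)
E
```

```text
165 [] [207, 208, 208, 211, 207, 207, 205, 208, 209, 207, 207, 228, 314, 358, 360, 370, 387, 409, 421, 426, 425, 427, 428, 427, 422, 374, 276, 212]
180 [(248, [0.8, -5.8, 142.9]), (250, [2.7, -3.7, 136.1]), (252, [3.2, -1.8, 134.4]), (254, [2.8, 0.2, 135.9]), (256, [2.1, 2.2, 138.2])] [319, 320, 322, 320, 302, 261, 226, 209, 217, 224, 234, 238, 241, 240, 237, 237, 238, 243, 300, 351, 352, 331, 324, 323, 317, 318, 321, 317]
195 [(246, [-0.3, -6.9, 98.7]), (248, [2.2, -5.0, 91.2]), (250, [3.8, -3.3, 86.3]), (252, [4.1, -1.7, 85.6]), (254, [4.1, -0.0, 85.4]), (256, [3.8, 1.6, 86.4]), (258, [2.3, 3.4, 91.0])] [513, 597, 609, 612, 612, 599, 478, 294, 233, 234, 243, 238, 238, 235, 234, 234, 232, 230, 224, 267, 491, 603, 613, 609, 607, 604, 603, 602]
210 [(245, [1.0, -6.8, 59.5]), (248, [3.7, -4.4, 52.6]), (251, [5.1, -2.3, 49.0]), (254, [5.2, -0.1, 48.9]), (257, [4.3, 2.0, 51.2]), (260, [1.3, 4.3, 58.9])] [609, 607, 603, 607, 594, 472, 290, 233, 231, 243, 248, 242, 236, 237, 233, 236, 228, 231, 230, 227, 264, 491, 600, 613, 606, 605, 603, 556]
225 [(244, [1.7, -6.7, 30.9]), (247, [4.0, -4.7, 25.7]), (250, [5.5, -2.7, 22.3]), (253, [5.5, -0.9, 22.4]), (256, [5.2, 1.0, 23.1]), (259, [3.9, 2.9, 25.9])] [600, 603, 603, 593, 449, 255, 227, 230, 240, 242, 242, 237, 237, 237, 237, 234, 234, 230, 229, 226, 227, 263, 464, 452, 282, 228, 258, 292]
[[  -0.       0.953    0.304   82.837]
 [   1.       0.      -0.      -0.968]
 [  -0.       0.304   -0.953 -150.385]
 [   0.       0.       0.       1.   ]]
170 25 [ 472.1 -235.4  181. ]
190 27 [ 473.1 -235.7  199.7]
210 30 [ 473.6 -235.2  219.4]
230 33 [ 474.  -235.7  239.6]
250 34 [ 474.1 -235.5  259.7]
270 36 [ 474.7 -235.7  280.3]
290 16 [ 474.9 -236.3  294.8]
```

The pin is in the hand with about 0.023 rad of tilt about the closing axis, and the scene camera agrees. I'll straighten it, move its tip over the eye and compare tip and lug in one picture.

```bash
cat >> h.py <<'E'
from scipy.spatial.transform import Rotation as Rot
TILT=0.023
def tipR():
    R0=Rq(down(-.45)); return R0@Rot.from_euler("y",TILT).as_matrix()
TIP=np.array([-3.0,0,154.])
def tipmove(xyz,**k):
    R=tipR(); q=Rot.from_matrix(R).as_quat(); p=np.array(xyz)-R@TIP
    return move_straight(p,[q[3],q[0],q[1],q[2]],**k)
E
python3 - <<'E'
from h import *
R=tipR(); print("axis",R@np.array([-.023,0,1]))
tipmove([500.05,-.3,150],feed=150); tipmove([500.05,-.3,130],feed=60); dwell(.4); s=st("over")
im,P=wrist("w5.png"); np.savez("w5.npz",P=P,c=im["color"],pose=im["pose"],e=s["eef_pos"])
L=(P-s["eef_pos"])@R
m=(abs(L[...,0])<25)&(abs(L[...,1])<20)&(L[...,2]>12)&(L[...,2]<152)
Q=L[m]; W=P[m]
for z in range(10,150,20):
    k=(Q[:,2]>=z)&(Q[:,2]<z+20); q=Q[k]
    if len(q): print(z,"tool x",np.percentile(q[:,0],95).round(1),"y",q[:,1].min().round(1),q[:,1].max().round(1),"world",W[k].mean(0).round(1))
mm=(abs(P[...,2]-120)<4).astype(np.uint8); n,lab,sts,_=cv2.connectedComponentsWithStats(mm)
for l in range(1,n):
    if sts[l,4]>300: print(sts[l],cv2.minAreaRect(P[lab==l][:,:2].astype(np.float32)))
cv2.imwrite("pics/w5c.png",cv2.resize(im["color"][90:290,130:390,::-1],None,fx=3,fy=3,interpolation=2))
E
```

```text
axis [ 3.65172012e-06 -1.76398190e-06 -1.00026447e+00]
over 29.8 [499.6  -0.  284.2] F [ 0.4 -0.2 -2.1] T [0.02 0.26 0.03] grip 18.8 40.0
10 tool x 5.8 y -7.1 4.8 world [504.6  -1.2 263.2]
30 tool x 5.4 y -7.1 4.8 world [504.6  -1.2 244.7]
50 tool x 5.0 y -7.0 4.6 world [504.7  -1.2 224.6]
70 tool x 4.5 y -6.7 4.8 world [504.7  -1.3 204.9]
90 tool x 4.2 y -7.1 4.5 world [504.7  -1.2 184.7]
110 tool x 3.6 y -6.6 4.7 world [504.8  -1.3 164.6]
130 tool x 3.3 y -6.9 4.3 world [504.7  -1.2 146.2]
[ 230  155   47   47 1306] ((500.0599670410156, 0.12012100219726562), (43.91957092285156, 44.4738883972168), 74.1191177368164)
[ 96 181  37  42 677] ((545.2828979492188, 157.2801513671875), (42.92012023925781, 43.832298278808594), 72.44855499267578)
```

View pics/w5c.png

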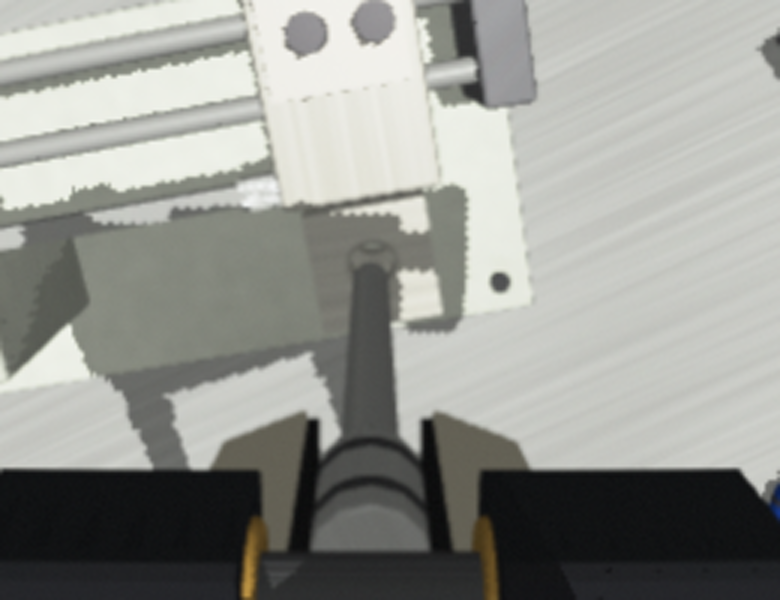

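Tip and hole line up: in the crop the hole is at (372,257) and the tip at (370,270). The relative measurement puts the eye at about (499.5, -0.75) in commanded coordinates. I'll descend guarded.

```bash
python3 - <<'E'
from h import *
c=[499.5,-.75]
tipmove([*c,130],feed=30); dwell(.3); b=st("base")["ft_force"]
for z in (112,100,80,72,64,56,45,32):
    g=tipmove([*c,z],feed=30,guard=6); s=st(f"{z} {g}"); 
    if g: break
    f=(s["ft_force"]-b)[:2]
    if z in(100,72,56): dwell(.1)
E
```

```text
base 30.4 [499.   -0.5 284. ] F [ 0.2 -0.5 -3.4] T [-0.01  0.21 -0.01] grip 19.3 40.0
112 False 31.15 [499.1  -0.5 266.1] F [ 0.5 -0.2 -2.5] T [ 0.02  0.19 -0.05] grip 19.5 40.0
100 False 31.7 [499.   -0.5 253.9] F [ 0.6  0.6 -1.9] T [ 0.02  0.18 -0.02] grip 19.2 40.0
80 False 32.62 [499.1  -0.5 234.1] F [ 0.2 -0.2 -2.3] T [0.  0.2 0. ] grip 19.0 40.0
72 False 33.03 [498.9  -0.5 225.8] F [ 0.7 -0.1 -2.7] T [0.01 0.23 0.01] grip 19.1 40.0
64 False 33.55 [498.9  -0.5 217.8] F [ 1.1 -0.5 -1.4] T [-0.    0.28 -0.  ] grip 19.0 40.0
56 False 33.97 [498.9  -0.5 209.8] F [ 0.5 -0.  -1.3] T [ 0.02  0.12 -0.04] grip 19.2 40.0
45 False 34.58 [499.   -0.5 198.9] F [ 0.5  0.6 -2. ] T [0.07 0.18 0.02] grip 19.3 40.0
32 False 35.17 [499.   -0.5 185.9] F [-0.5  0.  -3.8] T [0.04 0.2  0.02] grip 19.1 40.0
```

```bash
python3 - <<'E'
from h import *
dwell(.3); s=st(); im,P=wrist("w6.png")
Q=box(P,(530,100,172),(620,200,190)); print("knob",cv2.minEnclosingCircle(Q[:,:2].astype(np.float32))[0],kn(0))
cv2.imwrite("pics/w6c.png",cv2.resize(im["color"][90:290,130:390,::-1],None,fx=3,fy=3,interpolation=2))
E
```

```text
35.47 [499.1  -0.5 186.2] F [-0.1 -0.5 -2.7] T [-0.    0.15 -0.  ] grip 18.9 40.0
knob (0.0, 0.0) [583.5149605  147.37475905]
```

View pics/w6c.png

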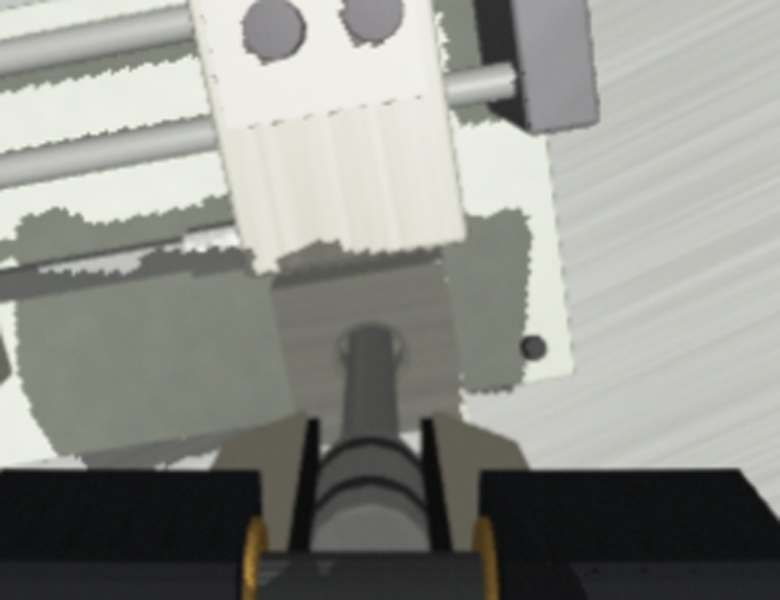

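The shaft goes down into the eye, centred at crop (370,345). The head is held firmly and the carriage is home. Handing in.

```bash
python3 -c "
from station import *
print(close_job())"
```

```text
the job is handed in; nothing more can be done
None
```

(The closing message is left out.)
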